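# Close up the pantry canisters

### The arm

A 7-joint arm with a two-finger parallel gripper is mounted at the origin on the work surface. World frame = base frame: x ahead of the robot, y to its left, z up, the work surface at z = 0. Lengths are in m, angles in rad, forces in N, time in s.
With the tool pointing down it reaches from about 0.4 to 0.85 m from the base axis. Payload 10.4 kg.
Tool frame: the origin (TCP) lies midway between the tips of the shut fingers; the grasp point (between the pads) lies 19 mm behind it (manip.hold_point_z is the distance from the TCP to the grasp point, in m); z points along the fingers, y is the line along which they close (so a half turn about z gives the same grasp; the last joint's range is limited). The gripper opens to 85 mm and grips with 20 to 120 N. Pads are 22 mm wide; open, the fingers measure 114 mm over their backs; the gripper's body (76 mm by 85 mm) begins 54 mm behind the grasp point. The pads swing forward as they close: fully open they stand 13 mm farther back than shut.
Start: joints at [-1.244, 0.332, -0.065, 1.46, 0.022, 1.35, -0.088], TCP at [0.214, 0.587, 0.231] pointing down, gripper open.
Joint ranges: [-2.6, 2.6], [-0.5, 2.12], [-1.47, 1.34], [0.16, 2.42], [-1.27, 4.41], [0.06, 2.06], [-2.6, 2.6]. Speed limits (rad/s): [2.22, 2.22, 2.79, 2.79, 3.14, 3.14, 3.14].

### API

Orientations are given as a unit quaternion [x, y, z, w].
In Python, from workcell import manip, eyes, job gives the robot as it stands.
- The arm moves only by the shell command python3 -m crank 'ROWS' [FORCE]. ROWS is JSON, a list that holds one entry, the list of rows, each a list of 7 numbers: the finger opening in cm, from 0 to 8.54, then the shift along the world's x, y, z in cm, then the turn, a rotation vector about the world's x, y, z in degrees. In form: [[[hand, x, y, z, ax, ay, az], ...]]. A call has 1 to 20 rows; each row shifts and turns the commanded pose from where the row before left it; what a row does not reach is not made up. A row lasts 1/8 s, in which the tool goes at most 62.5 mm and 10.7 degrees, less where a joint would pass 70% of its speed; a pose out of reach is approached as far as the arm can. A call with a gripper value outside its range is refused whole. The fingers move at their own pace and stop on an object; FORCE is the grip in N (left out, the last holds). Time passes only in rows, so rows that do not move let the fingers close. It gives the time, the measured TCP pose, the force, the opening and the grip force at its end, in the units of the state.
- manip.get_obs(): the state, without advancing time (a new reading comes with each control period).
- eyes.camera(name): name is "scene" or "top"; returns (picture, depth): 480x640x3 uint8, red, green, blue; 480x640 float32, m along the optical axis (not along the pixel's ray), 0 where there is no reading.
- eyes.camera_params(name): a dict with "fx", "fy", "cx", "cy" (pixels), "dist" ([k1, k2, p1, p2, k3] as OpenCV has them; the pictures are not rectified), "world_from_camera" (4x4, takes a point from camera to world coordinates). Camera axes: x right, y down, z forward; pixel columns grow to the right and rows downward; lengths in m; the calibration is good to about 2 mm. A picture is of the moment at which its call begins. camera_params takes no time and is no camera call.
- job.hand_in(): hands the job in; it is judged then, once.
The state is a dict: "clock": time; "joint_pos": joint angles; "joint_velocities": joint speeds; "tau": joint torques, N m; "position": TCP position; "ee_rot": TCP orientation; "ft_force": force on the tool from outside, world axes, zero at the start; "torque": the same for the moment, N m; "grip_width": opening from 0.0 (shut) to 1.0 (fully open); "grasp_force": force on a finger pad.
Only numpy, scipy, OpenCV 4.12 (cv2) and the standard library are available. Lean on these libraries where they do the work, as an engineer would, in place of code of your own. Each camera call takes 0.05 s, during which the arm holds its last target. There are 200 camera calls.

### The job

Get the three white canisters properly shut: put the loose wooden lid on the open one and press it down until it is fully home on the rim, and press home the other lid that is standing proud. Leave everything else on the counter where it is.

Things in the scene. Friction and masses are not known exactly. Their poses are not given: they have to be found in the camera images.
- rim_a (a point): centre of the open mouth of canister A, level with its rim. A is the one of the three alike white round ceramic canisters (100 mm across, 110 mm tall, heavy, they do not budge) that has no lid. Mouth 92 mm inside. z points up
- lid_knob (a point): on the axis of the loose round wooden lid's knob, 18 mm below the knob's flat top: a good point to grasp. The knob is an upright cylinder 24 mm across and 36 mm tall standing on the flange; this point is 18 mm above the flange's top. The lid lies right way up on the counter, plug down; overall it is 70 mm tall and weighs about 0.18 kg. Its z points up out of the knob
- lid_flange (a point): centre of the underside of the loose lid's flange (101 mm across, 6 mm thick), 24 mm below lid_knob. Below the flange a dark rubber plug 86 mm across, tapering to 72 mm at its foot, reaches down 28 mm into the mouth. Fully home, this point is at rim_a
- seal (a joint): how far (m) the rubber sealing ring inside the mouth of canister A has been pushed down: 0 at the start, its top then 12 mm below the rim. A lid merely set in the mouth rests on it with its flange 16 mm above the rim. The ring moves when pressed with more than about 12 N and stays where it is left; it reads 0.016 with the lid home, when the flange meets the hard rim
- lid_b (a joint): gap (m) between flange and rim at canister B, whose lid is in the mouth but stands proud, 13 to 20 mm, its dark plug showing; 0 = home on the rim (hard stop). It slides down when pressed with more than about 12 N and stays where it is left
- knob_b (a point): centre of the flat top of the knob of canister B's lid (same lid and knob as the loose one); 42 mm above the rim when the lid is home
- lid_c (a joint): gap (m) between flange and rim at canister C, whose lid is already home (0); same stiff fit
- knob_c (a point): centre of the flat top of the knob of canister C's lid, 42 mm above the rim when home
- mug: blue ceramic mug, 76 mm across, 90 mm tall, handle on its +y side; a bystander to leave alone; origin at the middle of its underside
- spice_jar: small amber jar, 40 mm across, 70 mm tall; a bystander to leave alone; origin at the middle of its underside
- bowl: white bowl, 150 mm across, 60 mm tall; a bystander to leave alone; origin at the middle of its underside
- spoon: wooden spoon lying flat, 260 mm long along its x; a bystander to leave alone; origin at the middle of its underside
- sauce_bottle: green glass bottle, 56 mm across, 160 mm tall; a bystander to leave alone; origin at the middle of its underside
- can: food can, 68 mm across, 85 mm tall; a bystander to leave alone; origin at the middle of its underside
- salt_jar: clear jar with a steel cap, 56 mm across, 75 mm tall; a bystander to leave alone; origin at the middle of its underside
There are look-alikes about, which are no part of the job. What is meant by the part that bears lid_knob is not green or pink, and is the smaller of those in its own colour.

How it is judged:
By the outcome, as a careful person would: the job done as asked, in the order asked, and still so for the second after the job is handed in, with the robot touching nothing.
It also fails if it takes over 48 s, if anything falls off the work surface, if the arm or the gripper's body presses on something with over 40 N, if the wrist force passes 120 N, or if a joint passes its speed limit or range.

## Working session

There is one attempt and no reset: what is moved stays moved. The work goes in short steps, Python scripts to look and compute and a shell command to move; the robot and the scene stay as the last step left them, time stands still between calls to the robot, and variables do not carry over. Pictures are saved under pics/ and viewed, at most 10 in all, crops included, and the job is handed in when it is done.

```bash
mkdir -p pics; ls; cat > h.py <<'E'
import numpy as np, cv2, pickle
from workcell import manip, eyes, job
def grab(n,tag):
    p,d=eyes.camera(n); np.savez(f'{tag}_{n}.npz',p=p,d=d); cv2.imwrite(f'pics/{tag}_{n}.png',p[:,:,::-1]); return p,d
def ray(n,uv):
    c=eyes.camera_params(n); K=np.array([[c['fx'],0,c['cx']],[0,c['fy'],c['cy']],[0,0,1.]])
    q=cv2.undistortPoints(np.array(uv,float).reshape(-1,1,2),K,np.array(c['dist'],float)).reshape(-1,2)
    T=np.array(c['world_from_camera']); return T[:3,3],np.c_[q,np.ones(len(q))]@T[:3,:3].T
def onz(n,uv,z):
    o,r=ray(n,uv); return o+r*((z-o[2])/r[:,2])[:,None]
def pts(n,d):
    v,u=np.mgrid[:480,:640]; o,r=ray(n,np.c_[u.ravel(),v.ravel()]); return (o+r*d.reshape(-1,1)).reshape(480,640,3)
E
python3 - <<'E'
from h import *
a=[grab(n,'a')[0] for n in('top','scene')]
o=manip.get_obs(); print(o['clock'],o['position'],o['ee_rot'],o['ft_force'],o['grip_width'])
for n in('top','scene'): print(eyes.camera_params(n)['world_from_camera'])
E
```

```text
pics
0.1 [0.21406181 0.58684546 0.23059536] [ 1.73996144e-01  9.84746130e-01 -6.27712810e-04 -8.96823988e-05] [-1.7581441  -0.14927079  0.11344888] 0.9993257967192457
[[ 0.00542846 -0.99096124  0.13403861  0.32102918]
 [-0.99985397 -0.00755082 -0.01533069  0.02162504]
 [ 0.01620422 -0.13393581 -0.99085752  1.48505604]
 [ 0.          0.          0.          1.        ]]
[[ 0.75896412  0.37987243 -0.52883874  1.0455642 ]
 [ 0.65109906 -0.43453382  0.62229444 -0.64573524]
 [ 0.00659418 -0.81662555 -0.57713016  0.68199011]
 [ 0.          0.          0.          1.        ]]
```

View pics/a_top.png

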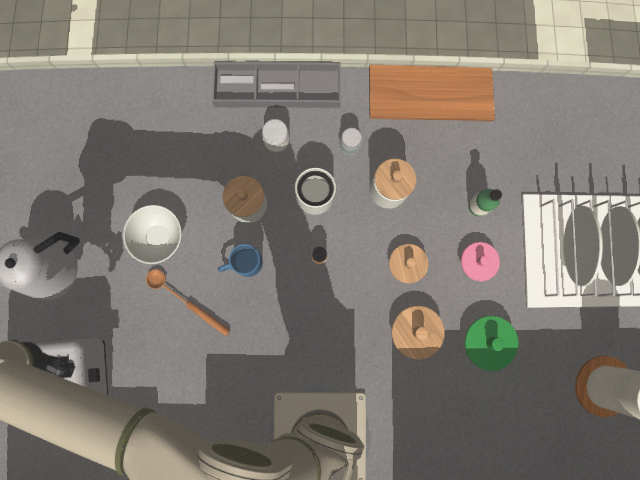

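View pics/a_scene.png

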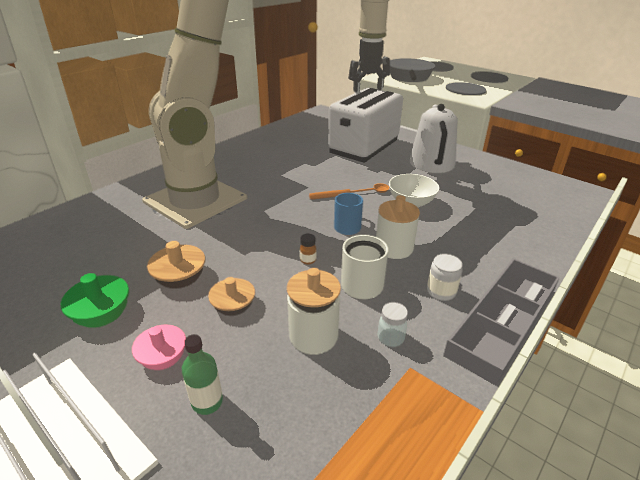

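The top view shows these lids: small wooden (409,264), large wooden (418,332), pink (481,261) and green (492,343). By the description I choose the smaller wooden one, at (409,264). Canister A is open at (315,190). B and C are at (395,180) and (244,198), and depth will show which one stands proud.

```bash
python3 - <<'E'
from h import *
z=np.load('a_top.npz'); P=pts('top',z['d']); im=z['p']
def circ(x,y):
    for _ in range(6):
        A=np.c_[x,y,np.ones(len(x))]; s=np.linalg.lstsq(A,x*x+y*y,rcond=None)[0]; c=s[:2]/2; r=np.sqrt(s[2]+c@c)
        e=abs(np.hypot(x-c[0],y-c[1])-r); k=e<max(.002,2*np.median(e)); x,y=x[k],y[k]
    return c,r,len(x)
for n,(u,v) in dict(small=(409,264),big=(418,332),right=(395,180),left=(244,198),open=(315,190)).items():
    m=np.zeros((480,640),bool); m[v-36:v+36,u-36:u+36]=1
    zz=P[:,:,2][m]; zz=zz[zz>.015]; h,e=np.histogram(zz,np.arange(.014,.2,.002)); 
    print(n,[(round(e[i]+.001,3),int(h[i])) for i in np.argsort(-h)[:7]],'max',np.percentile(zz,99.8).round(4))
    top=np.percentile(zz,99.5)
    if n!='open':
        k=m&(abs(P[:,:,2]-top)<.005); zt=np.median(P[:,:,2][k])
        q=P[k]; print('  knob',q.mean(0).round(4),k.sum(),'minmax mid',((q.max(0)+q.min(0))/2).round(4))
        k=m&(abs(P[:,:,2]-(zt-.036))<.005); zf=np.median(P[:,:,2][k])
        pl=zf
    else: k=m&(P[:,:,2]>.104); pl=np.median(P[:,:,2][k])
    c8=max(cv2.findContours(k.astype(np.uint8),0,1)[0],key=cv2.contourArea)
    w=onz('top',c8.reshape(-1,2),pl); c,r,N=circ(w[:,0],w[:,1]); print('  circle',c.round(4),'diam',(2*r).round(4),'z',pl.round(4),N)
cr=np.hstack([cv2.resize(im[225:375,360:520],(640,600),interpolation=2)]); cv2.imwrite('pics/crop1.png',cr[:,:,::-1])
E
```

```text
small [(np.float64(0.033), 273), (np.float64(0.035), 262), (np.float64(0.037), 200), (np.float64(0.031), 157), (np.float64(0.039), 83), (np.float64(0.029), 79), (np.float64(0.027), 40)] max 1.4851
  knob [0.321  0.0216 1.4851] 21 minmax mid [0.321  0.0216 1.4851]
  return _methods._mean(a, axis=axis, dtype=dtype,
  ret = ret.dtype.type(ret / rcount)
Traceback (most recent call last):
ValueError: max() iterable argument is empty
```

```bash
cat > meas.py <<'E'
from h import *
def circ(x,y):
    for _ in range(6):
        A=np.c_[x,y,np.ones(len(x))]; s=np.linalg.lstsq(A,x*x+y*y,rcond=None)[0]; c=s[:2]/2; r=np.sqrt(s[2]+c@c)
        e=abs(np.hypot(x-c[0],y-c[1])-r); k=e<max(.0015,2*np.median(e)); x,y=x[k],y[k]
    return c,r,len(x)
def band(P,n,u,v,lo,hi,R=36,cam='top'):
    m=np.zeros((480,640),bool); m[max(0,v-R):v+R,u-R:u+R]=1
    k=m&(P[:,:,2]>lo)&(P[:,:,2]<hi)
    c8=max(cv2.findContours(k.astype(np.uint8),0,1)[0],key=cv2.contourArea)
    f=np.zeros((480,640),np.uint8); cv2.drawContours(f,[c8],-1,1,-1)
    pl=np.median(P[:,:,2][k&(f>0)]); w=onz(cam,c8.reshape(-1,2),pl); c,r,N=circ(w[:,0],w[:,1])
    print(n,'c',c.round(4),'diam',(2*r).round(4),'z',pl.round(4),'n',N,(f>0).sum())
E
python3 - <<'E'
from meas import *
z=np.load('a_top.npz'); d=z['d']; P=pts('top',d); P[d==0]=np.nan; im=z['p']
band(P,'small flange',409,264,.022,.05); band(P,'small knob',409,264,.06,.08)
band(P,'big flange',418,332,.022,.05)
for n,u,v in(('right',395,180),('left',244,198),('open',315,190)):
    q=P[v-36:v+36,u-36:u+36,2]; q=q[q>.09]; print(n,np.histogram(q,np.arange(.09,.19,.005)))
    band(P,n+' flange',u,v,.1,.142); 
    if n!='open': band(P,n+' knob',u,v,.145,.19)
cv2.imwrite('pics/crop1.png',cv2.resize(im[225:375,360:520],(640,600),interpolation=2)[:,:,::-1])
E
```

```text
small flange c [ 0.4425 -0.2227] diam 0.0991 z 0.0341 n 109 1231
small knob c [ 0.4421 -0.2227] diam 0.022 z 0.07 n 26 74
big flange c [ 0.2689 -0.2434] diam 0.1304 z 0.0447 n 117 2206
right (array([ 19,  14,  20,  48,  24,   1,   0,  32, 444, 667,  94,   7,  10,
         2,   8,  22,  52,   5,   0]), array([0.09 , 0.095, 0.1  , 0.105, 0.11 , 0.115, 0.12 , 0.125, 0.13 ,
       0.135, 0.14 , 0.145, 0.15 , 0.155, 0.16 , 0.165, 0.17 , 0.175,
       0.18 , 0.185]))
right flange c [ 0.6359 -0.175 ] diam 0.1041 z 0.1356 n 76 1447
right knob c [ 0.6368 -0.1743] diam 0.0262 z 0.1703 n 27 105
left (array([ 16,  19,  15,  24, 400, 687, 128,   9,   5,   2,   7,  19,  48,
        14,   0,   0,   0,   0,   0]), array([0.09 , 0.095, 0.1  , 0.105, 0.11 , 0.115, 0.12 , 0.125, 0.13 ,
       0.135, 0.14 , 0.145, 0.15 , 0.155, 0.16 , 0.165, 0.17 , 0.175,
       0.18 , 0.185]))
left flange c [0.5968 0.1905] diam 0.0998 z 0.1162 n 110 1361
left knob c [0.5972 0.1903] diam 0.0222 z 0.1522 n 27 81
open (array([ 99, 256, 135, 105, 104,  11,   0,   0,   0,   0,   0,   0,   0,
         0,   0,   0,   0,   0,   0]), array([0.09 , 0.095, 0.1  , 0.105, 0.11 , 0.115, 0.12 , 0.125, 0.13 ,
       0.135, 0.14 , 0.145, 0.15 , 0.155, 0.16 , 0.165, 0.17 , 0.175,
       0.18 , 0.185]))
open flange c [0.621  0.0147] diam 0.098 z 0.1075 n 104 1291
```

View pics/crop1.png

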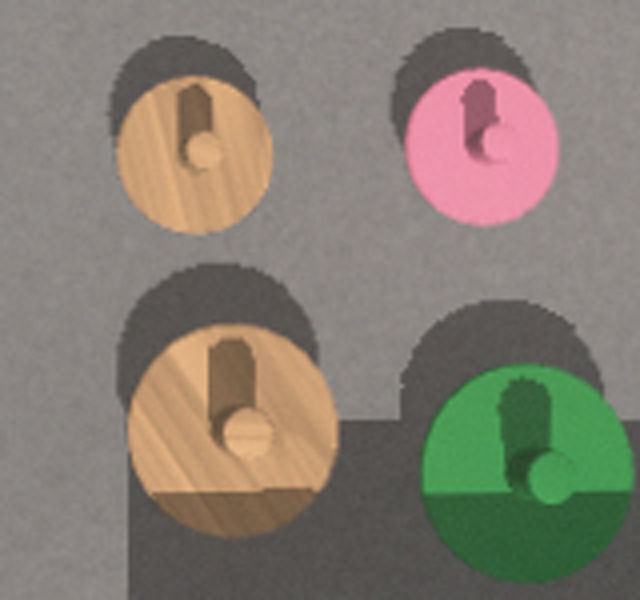

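The crop confirms it: the small wooden lid (99 mm flange) is at crop (195,155), and the larger wooden one is 130 mm across. B is the right canister, standing about 19 mm proud. C is the left one and is home.

```bash
python3 -m crank '[[[6,3.2,-4.3,0,0,0,0],[6,3.2,-4.3,0,0,0,0],[6,3.2,-4.3,0,0,0,0],[6,3.2,-4.3,0,0,0,0],[6,3.2,-4.3,0,0,0,0],[6,3.2,-4.3,0,0,0,0],[6,3.2,-4.3,0,0,0,0],[6,3.2,-4.3,0,0,0,0],[6,3.2,-4.3,0,0,0,0],[6,-0.6,-4.7,0,0,0,0],[6,-0.6,-4.7,0,0,0,0],[6,-0.6,-4.7,0,0,0,0],[6,-0.6,-4.7,0,0,0,0],[6,-0.6,-4.7,0,0,0,0],[6,-0.6,-4.7,0,0,0,0],[6,-0.6,-4.7,0,0,0,0],[6,-0.6,-4.7,0,0,0,0]]]' 60
python3 - <<'E'
from h import *
o=manip.get_obs();print(o['joint_pos'],o['ee_rot'])
E
```

```text
clock: 2.22
position: [0.4536, -0.1772, 0.2312]
ee_rot: [0.174, 0.985, 0.0, -0.0]
ft_force: [0.1, -1.0, 0.3]
grip_width: 0.704
grasp_force: 0.0
[-0.32731943  0.00256018  0.61537459  1.84244696 -0.00191256  1.29711546
  1.50969341] [ 1.73947402e-01  9.84754928e-01  1.83955582e-04 -9.18486685e-06]
```

```bash
python3 -m crank '[[[6,-1.1,-4.5,-1,0,0,0],[6,0,0,-4,0,0,0],[6,0,0,-4,0,0,0],[6,0,0,-3,0,0,0],[6,0,0,0,0,0,0],[6,0,0,0,0,0,0]]]' 60
python3 - <<'E'
from meas import *
p,d=grab('top','b'); P=pts('top',d); P[d==0]=np.nan
print(manip.get_obs()['position'])
# rim A refined: white contour vs dark hole
u,v=315,190; m=np.zeros((480,640),bool); m[v-36:v+36,u-36:u+36]=1
k=m&(P[:,:,2]>.106)
w=P[k]; r=np.hypot(w[:,0]-.621,w[:,1]-.0147); w=w[(r>.042)&(r<.055)]; print('ring mean',len(w),w.mean(0)); 
c=circ(w[:,0],w[:,1]); print(c)
E
```

```text
clock: 2.98
position: [0.4437, -0.2211, 0.1124]
ee_rot: [0.174, 0.985, -0.0, 0.0]
ft_force: [-0.2, -0.4, 0.4]
grip_width: 0.703
grasp_force: 0.0
[ 0.44397437 -0.22111516  0.11270558]
ring mean 195 [0.62093951 0.0151713  0.11020737]
(array([0.62044219, 0.01467934]), np.float64(0.04789356824384533), 171)
```

View pics/b_top.png

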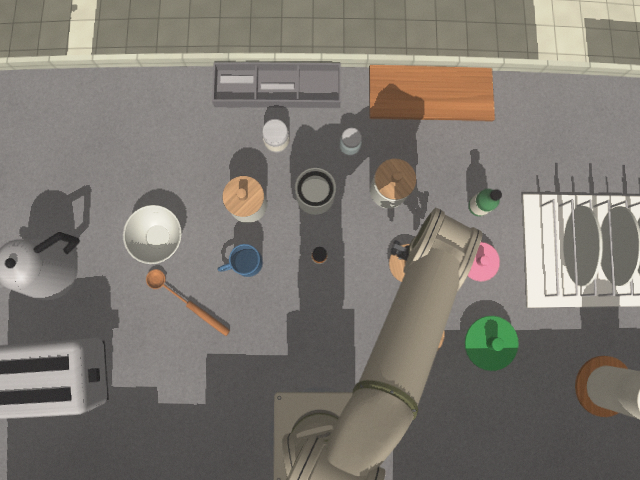

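The gripper is above the small lid at (409,262) and nothing else has moved. Next I descend and grasp.

```bash
python3 -m crank '[[[6,-0.15,-0.15,-3.2,0,0,0],[6,0,0,-2.5,0,0,0],[6,0,0,-1.5,0,0,0],[6,0,0,0,0,0,0],[2,0,0,0,0,0,0],[1.5,0,0,0,0,0,0],[1.5,0,0,0,0,0,0],[1.5,0,0,0,0,0,0],[1.5,0,0,0,0,0,0],[1.5,0,0,0,0,0,0]]]' 60
```

```text
clock: 4.28
position: [0.4424, -0.2225, 0.0405]
ee_rot: [0.174, 0.985, 0.0, 0.001]
ft_force: [-1.2, 1.3, 7.0]
grip_width: 0.263
grasp_force: 58.5
```

```bash
python3 -m crank '[[[1.5,0,0,2,0,0,0],[1.5,0,0,4,0,0,0],[1.5,0,0,4.5,0,0,0],[1.5,0,1.5,4,0,0,0],[1.5,1.5,3,0,0,0,0],[1.5,2,3.7,0,0,0,0],[1.5,2.7,3.7,0,0,0,0],[1.5,3,3.5,0,0,0,0],[1.5,3,3.5,0,0,0,0],[1.5,2.8,2.5,0,0,0,0],[1.5,1.8,1.5,0,0,0,0],[1.5,1,0.8,0,0,0,0],[1.5,0,0,0,0,0,0],[1.5,0,0,0,0,0,0]]]'
python3 - <<'E'
from h import *
grab('scene','c'); o=manip.get_obs(); print(o['position'],o['ft_force'],o['torque'])
E
```

```text
clock: 6.02
position: [0.6191, 0.0135, 0.1845]
ee_rot: [0.175, 0.985, -0.0, -0.0]
ft_force: [0.2, -0.7, -2.9]
grip_width: 0.262
grasp_force: 59.2
[0.61913019 0.01351104 0.18454981] [-0.23571944 -0.04654014 -2.73746265] [-0.02408287 -0.03253265 -0.04500768]
```

View pics/c_scene.png

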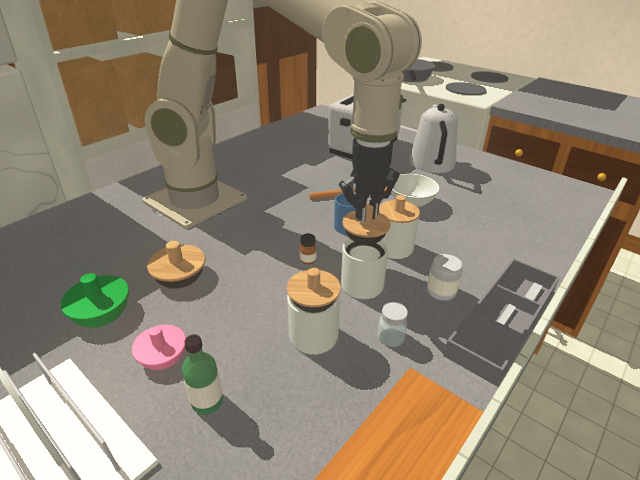

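The lid is held level at (367,225), right over canister A at (364,265). I lower it in small steps.

```bash
python3 -m crank '[[[1.5,0.15,0.1,-1.5,0,0,0],[1.5,0,0,-1.5,0,0,0],[1.5,0,0,-0.8,0,0,0],[1.5,0,0,-0.4,0,0,0],[1.5,0,0,-0.3,0,0,0],[1.5,0,0,-0.3,0,0,0],[1.5,0,0,0,0,0,0]]]'
```

```text
clock: 6.95
position: [0.6214, 0.0156, 0.1372]
ee_rot: [0.174, 0.985, 0.0, 0.0]
ft_force: [-2.6, -0.5, 4.2]
grip_width: 0.261
grasp_force: 60.0
```

```bash
python3 -m crank '[[[1.5,-0.05,0,-0.3,0,0,0],[1.5,0,0,-0.3,0,0,0],[1.5,0,0,-0.3,0,0,0],[1.5,0,0,-0.2,0,0,0],[1.5,0,0,0,0,0,0]]]'; python3 -m crank '[[[1.5,0,0,-0.2,0,0,0],[1.5,0,0,-0.2,0,0,0],[1.5,0,0,0,0,0,0]]]'
```

```text
clock: 7.58
position: [0.6214, 0.0156, 0.1267]
ee_rot: [0.174, 0.985, 0.0, 0.001]
ft_force: [-3.7, -0.2, 7.0]
grip_width: 0.261
grasp_force: 60.5
clock: 7.95
position: [0.6214, 0.0156, 0.1227]
ee_rot: [0.174, 0.985, 0.0, 0.001]
ft_force: [-2.6, -0.0, 7.0]
grip_width: 0.262
grasp_force: 60.5
```

```bash
python3 -m crank '[[[1.5,0,0,-0.15,0,0,0],[1.5,0,0,-0.15,0,0,0],[1.5,0,0,0,0,0,0]]]'; python3 -m crank '[[[1.5,0,0,-0.15,0,0,0],[1.5,0,0,0,0,0,0]]]'
```

```text
clock: 8.32
position: [0.6215, 0.0156, 0.1224]
ee_rot: [0.174, 0.985, 0.001, 0.001]
ft_force: [-15.3, 1.6, 31.2]
grip_width: 0.264
grasp_force: 63.0
clock: 8.57
position: [0.6215, 0.0156, 0.1223]
ee_rot: [0.174, 0.985, 0.001, 0.001]
ft_force: [-21.8, 1.1, 43.6]
grip_width: 0.263
grasp_force: 64.5
```

```bash
python3 -m crank '[[[1.5,0,0,0.4,0,0,0],[5,0,0,0,0,0,0],[5,0,0,0,0,0,0],[5,0,0,0,0,0,0],[5,0,0,0,0,0,0],[5,0,0,2,0,0,0],[5,0,0,4,0,0,0],[5,0,0,4,0,0,0],[0,0.5,-4,0,0,0,0],[0,0.5,-5,0,0,0,0],[0,0.5,-5,0,0,0,0],[0,0,-4,0,0,0,0],[0,0,-1,0,0,0,0],[0,0,0,0,0,0,0],[0,0,0,0,0,0,0]]]' 
python3 - <<'E'
from meas import *
p,d=grab('top','d'); P=pts('top',d); P[d==0]=np.nan
band(P,'A flange',315,190,.1,.142);band(P,'A knob',315,190,.145,.19); 
E
```

```text
clock: 10.45
position: [0.6362, -0.1723, 0.2212]
ee_rot: [0.173, 0.985, 0.001, 0.0]
ft_force: [-1.1, 0.1, -0.2]
grip_width: 0.001
grasp_force: 0.0
A flange c [0.6209 0.0149] diam 0.1001 z 0.1163 n 105 1355
A knob c [0.6214 0.0149] diam 0.0222 z 0.1518 n 26 80
```

A's lid is home: its flange top is at 0.1163, matching C at 0.1162. Next I press B with shut fingers.

```bash
python3 -m crank '[[[0,0,-0.2,-2.5,0,0,0],[0,0,0,-1.5,0,0,0],[0,0,0,-0.7,0,0,0],[0,0,0,-0.3,0,0,0],[0,0,0,-0.3,0,0,0],[0,0,0,0,0,0,0]]]'; python3 -m crank '[[[0,0,0,-0.3,0,0,0],[0,0,0,-0.3,0,0,0],[0,0,0,-0.3,0,0,0],[0,0,0,0,0,0,0]]]'
```

```text
clock: 11.25
position: [0.6359, -0.1757, 0.1691]
ee_rot: [0.174, 0.985, 0.001, 0.0]
ft_force: [-3.3, 1.5, 5.7]
grip_width: -0.001
grasp_force: 2.8
clock: 11.75
position: [0.6359, -0.1758, 0.1604]
ee_rot: [0.174, 0.985, 0.001, 0.0]
ft_force: [-4.5, 2.7, 7.6]
grip_width: 0.0
grasp_force: 3.7
```

```bash
python3 -m crank '[[[0,0,0,-0.3,0,0,0],[0,0,0,-0.3,0,0,0],[0,0,0,-0.2,0,0,0],[0,0,0,0,0,0,0]]]'; python3 -m crank '[[[0,0,0,-0.15,0,0,0],[0,0,0,-0.15,0,0,0],[0,0,0,0,0,0,0]]]'
```

```text
clock: 12.25
position: [0.636, -0.1758, 0.1524]
ee_rot: [0.174, 0.985, 0.001, 0.0]
ft_force: [-4.2, 2.3, 8.4]
grip_width: -0.002
grasp_force: 4.0
clock: 12.62
position: [0.6361, -0.1758, 0.152]
ee_rot: [0.174, 0.985, 0.001, 0.001]
ft_force: [-13.3, 5.8, 26.4]
grip_width: 0.001
grasp_force: 13.5
```

```bash
python3 -m crank '[[[0,0,0,-0.2,0,0,0],[0,0,0,0,0,0,0]]]'; python3 -m crank '[[[0,0,0,1,0,0,0],[0,0,0,3,0,0,0],[0,0,0,4,0,0,0],[0,-4,0,3,0,0,0],[0,-5,0,0,0,0,0],[0,-5,0,0,0,0,0],[0,-3,0,0,0,0,0],[0,0,0,0,0,0,0],[0,0,0,0,0,0,0]]]'
python3 - <<'E'
from meas import *
p,d=grab('top','e'); P=pts('top',d); P[d==0]=np.nan
for n,u,v in(('A',315,190),('B',395,180),('C',244,198)): band(P,n+' flange',u,v,.1,.142,34);band(P,n+' knob',u,v,.145,.19)
a,b=grab('scene','e'); q=lambda x:cv2.resize(x,(400,300),interpolation=cv2.INTER_AREA)
cv2.imwrite('pics/both.png',np.hstack([q(p),q(a)])[:,:,::-1])
E
```

```text
clock: 12.88
position: [0.6362, -0.1759, 0.1518]
ee_rot: [0.174, 0.985, 0.001, 0.001]
ft_force: [-20.4, 8.3, 40.5]
grip_width: 0.0
grasp_force: 20.4
clock: 14.0
position: [0.4664, -0.1761, 0.2564]
ee_rot: [0.174, 0.985, 0.0, 0.001]
ft_force: [-0.1, -0.0, 0.1]
grip_width: 0.0
grasp_force: 0.0
A flange c [0.6209 0.0149] diam 0.1001 z 0.1162 n 102 1353
A knob c [0.6213 0.0149] diam 0.0222 z 0.1524 n 25 79
B flange c [ 0.6381 -0.1757] diam 0.1005 z 0.1162 n 99 1338
B knob c [ 0.6386 -0.1759] diam 0.0227 z 0.1524 n 26 82
C flange c [0.5968 0.1904] diam 0.0999 z 0.1164 n 103 1362
C knob c [0.5974 0.1905] diam 0.022 z 0.1517 n 24 81
```

View pics/both.png

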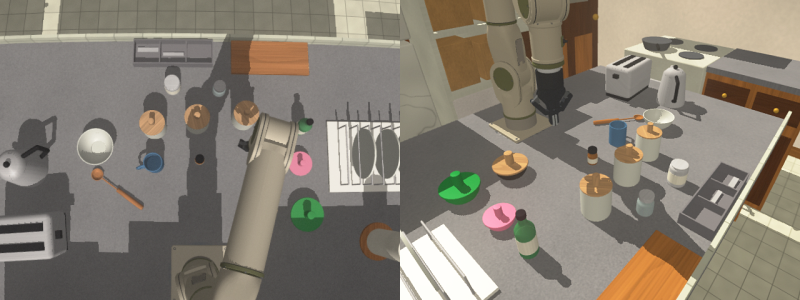

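All three lids sit at the same height (A is at (197,118) and B at (246,115) in the left half). The bystanders are undisturbed and the arm is clear.

```bash
python3 -c "
from workcell import job
print(job.hand_in())"
```

```text
the job is handed in; nothing more can be done
None
```

The loose lid is fully home on canister A and B's proud lid is pressed home. Both flanges measured level with C's, nothing else was moved, and the job was handed in at about 14 s.

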